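# Third hand at the spreading board: set the groove with a gauge and hold the rail up

### The job

Set the groove of the insect spreading board: take the middle-thickness gauge out of the rack, stand it upright and lengthwise in the groove about halfway along, and let go of it. Then push the sliding rail by the middle of its outer side until the gauge is pinched between both rails, and keep pushing steadily with about 10 N, as a third hand, so that I can do up the wing nuts; once the push has been steady for a couple of seconds, finish while still pushing. The rails are soft balsa, so never squeeze hard, and leave the other gauges, the pin tin and the glass dish where they are.

Things in the scene. Friction and masses are not known exactly. Their poses are not given: they have to be found in the camera images.
- spreading_board: Adjustable insect spreading board, fixed to the worktop on rubber feet: a flat wooden base 170 (x) x 280 (y) mm, top 16 mm above the worktop, carrying two parallel white-topped rails that run along its y axis. Origin at the centre of its underside on the worktop; +x points from the sliding rail (near the robot) across the groove to the fixed rail (far). Yaw 0 has the rails across the robot's view.
- fixed_rail: The far rail, screwed to the base: soft balsa, 46 mm wide (x), 200 mm long (y), 20 mm high, top 36 mm above the worktop. Origin at the middle of its underside, 46 mm to +x of the board's centre; its inner (groove) side is 23 mm to -x of its origin. Axes as the board's.
- rail_slide (a joint): Travel (m) of the sliding rail along the board's +x toward the fixed rail: 0 fully open, at most 0.044. The clear groove is 46 mm minus this travel (34 to 46 mm wide at the start), so it pinches the 14 mm gauge at 0.032. The rail slides straight with about 1.5 N friction, no spring, and stays where left; once the gauge is pinched all is rigid, and a mm more of push adds some 4 N or more.
- sliding_rail: The near rail, a balsa rail as the fixed one: 46 mm wide (x), 200 mm long (y), 20 mm high, its top 36 mm above the worktop. Origin at the middle of its underside; axes as the board's; its outer side is 23 mm to -x of its origin. Past each end, 122 mm from the middle, stands a brass lug with a bolt and wing nut, 42 mm above the worktop.
- push_point (a point): Middle of the sliding rail's outer side, the flat upright face that looks to the board's -x (to the robot); 10 mm above the base's top, 26 mm above the worktop. Moves with the rail; axes as the board's.
- groove_middle (a point): Point on the groove's flat floor (cork, 16 mm above the worktop) at the board's centre, halfway along the rails; the fixed rail's inner side is 23 mm to +x of it. y runs along the groove.
- middle_gauge: The gauge to use, second of three in the rack: a plain aluminium block 60 mm long (x), 14 mm thick (y), 44 mm high (z), about 0.1 kg. Origin at the centre of its underside. In the rack it stands upright, underside 8 mm above the worktop, its lower 14 mm in a pocket with 1 mm play on each side, its upper 30 mm free to grip across the thickness.
- thin_gauge: Gauge like the middle one but 8 mm thick; stands in the rack's pocket nearest the robot. Leave it.
- thick_gauge: Gauge like the middle one but 20 mm thick; stands in the rack's pocket farthest from the robot. Leave it.
- gauge_rack: Dark wooden rack fixed to the worktop, 222 mm long (x), 40 mm wide (y), 22 mm high, with three pockets in a row along its x, 68 mm apart; the middle pocket is at its centre. Origin at the centre of its underside.
- pins_tin: Round pin tin with a dark lid, 67 mm wide, 24 mm high; bystander. Origin at the centre of its underside.
- petri_dish: Flat glass dish of pins, 66 mm wide, 16 mm high; bystander. Origin at the centre of its underside.
Mind the look-alikes: they are no part of the job. Leave any blue look-alike of the middle_gauge alone.

How it is judged:
On the way, in this order (a step that is already met when the one before it is completed fails the run):
1. the middle gauge stands upright on the groove's floor, within 30 mm of the middle, let go, with the rails not yet closed on it (z of middle_gauge in the frame of groove_middle between -0.003 and 0.003 m and y of middle_gauge in the frame of groove_middle between -0.03 and 0.03 m and angle between middle_gauge's own z axis and vertical below 0.08 rad and contact force between the fingers and middle_gauge below 0.05 N and x of middle_gauge in the frame of groove_middle between -0.023 and 0.023 m and value of joint rail_slide below 0.028 m), for 0.2 s.
2. the fingers push the sliding rail so that the gauge is pressed on the fixed rail with 5 to 15 N for 1.5 s on end (z of middle_gauge in the frame of groove_middle between -0.003 and 0.003 m and y of middle_gauge in the frame of groove_middle between -0.03 and 0.03 m and angle between middle_gauge's own z axis and vertical below 0.08 rad and contact force between the fingers and middle_gauge below 0.05 N and angle between the x axis of middle_gauge and the y axis of groove_middle, either way round below 0.06 rad and contact force between middle_gauge and fixed_rail between 5 and 15 N and contact force between each of middle_gauge, the fingers and sliding_rail above 4 N), for 1.5 s.
At the end, for the whole second after the job is handed in: The fingers still push the sliding rail and touch no gauge; the middle gauge stands upright on the groove's floor, along the rails, within 30 mm of halfway, pinched between both rails and pressed on the fixed rail with 5 to 15 N, all at rest (all of step 2 and velocity of joint rail_slide between -0.003 and 0.003 m/s); the arm keeps its last pose, push and grip.
It fails at once if the gauge is squeezed onto the fixed rail with more than 40 N (contact force between middle_gauge and fixed_rail above 40 N).
It fails at once if another gauge, the tin or the dish is shifted by more than 12 mm (distance of any of thin_gauge, thick_gauge, pins_tin, petri_dish from where it was at the start of the episode above 0.012 m).
It also fails if it takes over 61 s, if anything falls off the work surface, if the arm or the gripper's body presses on something with over 40 N, if the wrist force passes 120 N, or if a joint passes its speed limit or range.

### The arm

A 6-joint arm with a two-finger parallel gripper is mounted at the origin on a cart in front of the work surface, level with it; the furniture and walls round the work are solid. World frame = base frame: x ahead of the robot, y to its left, z up, the work surface at z = 0. Lengths are in m, angles in rad, forces in N, time in s.
With the tool pointing down it reaches from about 0.375 to 0.925 m from the base axis. Payload 5.7 kg.
Tool frame: the origin (TCP) lies midway between the tips of the shut fingers; the grasp point (between the pads) lies 19 mm behind it; z points along the fingers, y is the line along which they close (so a half turn about z gives the same grasp; the last joint's range is limited). The gripper opens to 85 mm and grips with 20 to 120 N. Pads are 22 mm wide; open, the fingers measure 114 mm over their backs; the gripper's body (76 mm by 85 mm) begins 54 mm behind the grasp point. The pads swing forward as they close: fully open they stand 13 mm farther back than shut.
Start: joints at [-1.34, 0.359, 1.51, -0, 1.272, -0.115], TCP at [0.203, -0.564, 0.231] pointing down, gripper open.
Joint ranges: [-2.97, 2.97], [-1.01, 2.36], [0.21, 2.38], [-0.96, 4.11], [0.2, 2.71], [-2.98, 2.98]. Speed limits (rad/s): [2.39, 2.39, 3.14, 3.14, 3.14, 3.14].

### API

Orientations are given as a unit quaternion [w, x, y, z].
In Python, from workcell import readout, snapshot, camera_params, r gives the robot as it stands. The module is installed in compiled form; this text tells all that it offers.
- The arm moves only by the tool step_arm, never from a script. Its argument "deltas" is a list of rows, each a list of 3 entries, a list of its own where there are three numbers: the shift along the tool's x, y, z in mm, then the turn, a rotation vector about the tool's x, y, z in rad, then the opening, from -1 (shut) to 1 (fully open). A call has 1 to 12 rows; each row shifts and turns the commanded pose from where the row before left it, along the tool's axes as they then stand; what a row does not reach is not made up. A row lasts 1/12 s, in which the tool goes at most 41.7 mm and 7.16 degrees, less where a joint would pass 70% of its speed; a pose out of reach is approached as far as the arm can. A call is refused whole if a number of a shift passes 41.7 or a number of a turn 0.125, either way. A call with a gripper value outside its range is refused whole. The fingers move at their own pace and stop on an object; the grip force is fixed at half the most. Time passes only in rows, so rows that do not move let the fingers close. It gives the time, the measured TCP pose, the force, the opening and the grip force at its end, in the units of the state.
- readout.read_state(): the state, without advancing time (a new reading comes with each control period).
- snapshot(name): name is "scene" or "side" or "wrist"; returns the picture (400x640x3 uint8, red, green, blue); there is no depth.
- camera_params(name): a dict with "mtx" (3x3 intrinsics, pixels), "R" (3x3) and "t" (3): a world point X has camera coordinates R X + t; the wrist camera has in their place "T_tool_cam" (4x4, takes a point from camera to tool coordinates, whose origin is the TCP and whose axes are the flange's). Camera axes: x right, y down, z forward; pixel columns grow to the right and rows downward; lengths in m; the calibration is good to about 2 mm. A picture is of the moment at which its call begins: read the wrist's pose just before it. camera_params takes no time and is no camera call.
- r.job_done(): hands the job in; it is judged then, once.
The state is a dict: "time_s": time; "joints": joint angles; "joint_vel": joint speeds; "tau": joint torques, N m; "tcp_pos": TCP position; "orientation": TCP orientation; "ft_force": force on the tool from outside, world axes, zero at the start; "ft_torque": the same for the moment, N m; "finger_gap": finger opening in m; "grip_force": force on a finger pad.
Only numpy, scipy, OpenCV 4.12 (cv2) and the standard library are available. Lean on these libraries where they do the work, as an engineer would, in place of code of your own. Each camera call takes 0.05 s, during which the arm holds its last target. There are 200 camera calls.

## Working session

There is one attempt and no reset: what is moved stays moved. The work goes in short steps, Python scripts to look and compute and a tool call to move; the robot and the scene stay as the last step left them, time stands still between calls to the robot, and variables do not carry over. Pictures are saved under pics/ and viewed, at most 10 in all, crops included, and the job is handed in when it is done.

Besides the shell and the picture viewer there is one more tool, called after "Emit:" as name(argument=value, ...), one argument or row to a line, values as JSON. step_arm: Moves the arm, as the interface text tells. Its arguments: {"type":"object","properties":{"deltas":{"type":"array"}},"required":["deltas"]}

```bash
mkdir -p pics; python3 - <<'E'
from workcell import readout, snapshot, camera_params
import cv2,numpy as np
print(readout.read_state())
for n in("scene","side"):
    im=snapshot(n); cv2.imwrite(f"pics/{n}0.png",im[...,::-1]); p=camera_params(n); print(n,{k:np.round(v,4).tolist() for k,v in p.items()})
print(camera_params("wrist"))
a=cv2.imread("pics/scene0.png")
E
```

```text
{'time_s': 0.0, 'joints': array([-1.34010638e+00,  3.59490217e-01,  1.51145308e+00, -1.72803079e-05,
        1.27251354e+00, -1.15107597e-01]), 'joint_vel': array([ 0.00023205,  0.00211699,  0.00013808, -0.00062305,  0.00083097,
       -0.00049832]), 'tau': array([ 1.49902316e-03, -5.27608466e+01, -2.78615999e+01,  5.88449439e-05,
        1.33031857e-02,  1.50860205e-05]), 'tcp_pos': array([ 0.20319061, -0.56380686,  0.23045455]), 'orientation': array([-9.30057849e-04,  9.85089340e-01,  1.72041053e-01, -6.20791154e-05]), 'ft_force': array([ 0.95501342, -0.25595615,  0.61171609]), 'ft_torque': array([ 0.04775901,  0.03553684, -0.01999609]), 'grip_force': 0.0, 'finger_gap': 0.08528231421717976}
scene {'mtx': [[419.3299, 0.0, 314.8831], [0.0, 419.3299, 198.2215], [0.0, 0.0, 1.0]], 'R': [[-0.8441, -0.5361, 0.0014], [-0.2391, 0.3742, -0.896], [0.4799, -0.7567, -0.444]], 't': [0.387, 0.1746, 0.9006]}
side {'mtx': [[510.0234, 0.0, 316.2791], [0.0, 510.0234, 195.2924], [0.0, 0.0, 1.0]], 'R': [[-0.9999, 0.009, 0.0069], [0.0007, 0.6561, -0.7547], [-0.0113, -0.7546, -0.6561]], 't': [0.4868, 0.0586, 1.477]}
{'mtx': array([[306.08462795,   0.        , 323.42365156],
       [  0.        , 306.08462795, 193.72090609],
       [  0.        ,   0.        ,   1.        ]]), 'T_tool_cam': array([[-3.78489388e-04, -9.51119799e-01, -3.08821929e-01,
         7.84048592e-02],
       [ 9.99999518e-01, -6.39736868e-04,  7.44691920e-04,
         5.78885758e-04],
       [-9.05856003e-04, -3.08821499e-01,  9.51119583e-01,
        -1.43084568e-01],
       [ 0.00000000e+00,  0.00000000e+00,  0.00000000e+00,
         1.00000000e+00]])}
```

View pics/scene0.png

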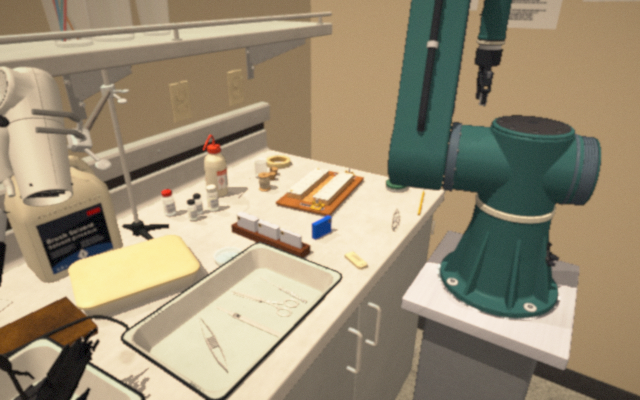

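View pics/side0.png

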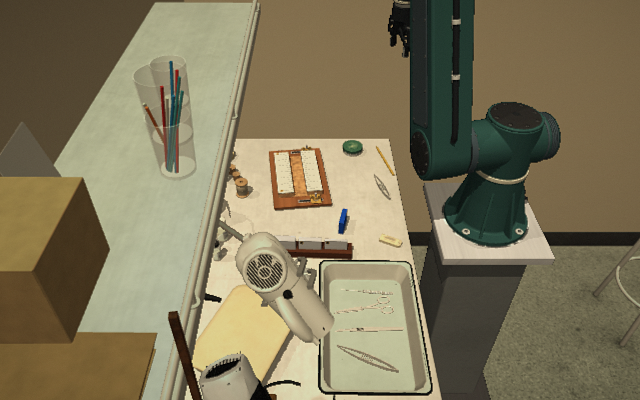

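The scene view shows the rack at (270,237) with three gauges (248,224), (270,231), (293,239), and the blue look-alike at (321,227). The board is at (320,190). In the side view the rack is at (315,245), the blue block at (343,220) and the board at (300,178). Next I'll view enlarged crops.

```bash
python3 - <<'E'
import cv2,numpy as np
a=cv2.imread("pics/scene0.png")[160:260,220:380]; b=cv2.imread("pics/side0.png")[135:265,225:405]
a=cv2.resize(a,(800,500),interpolation=cv2.INTER_CUBIC);b=cv2.resize(b,(792,572),interpolation=cv2.INTER_CUBIC)
cv2.imwrite("pics/a.png",a);cv2.imwrite("pics/b.png",b)
E
```

```text
(no output)
```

View pics/a.png

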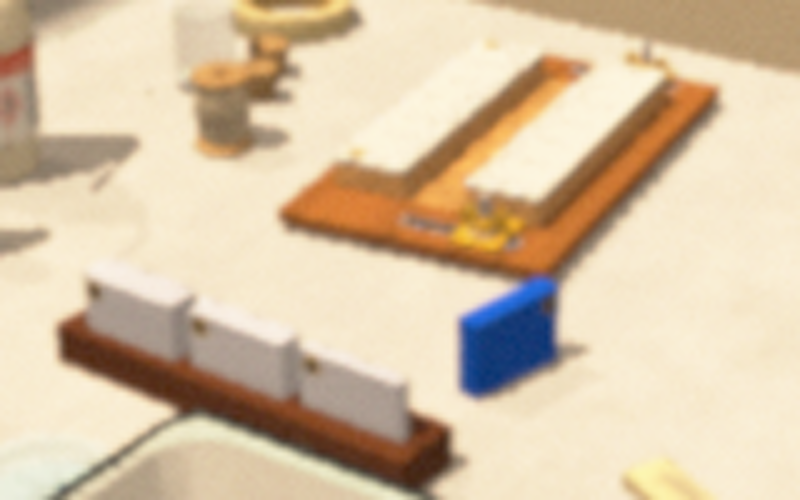

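View pics/b.png

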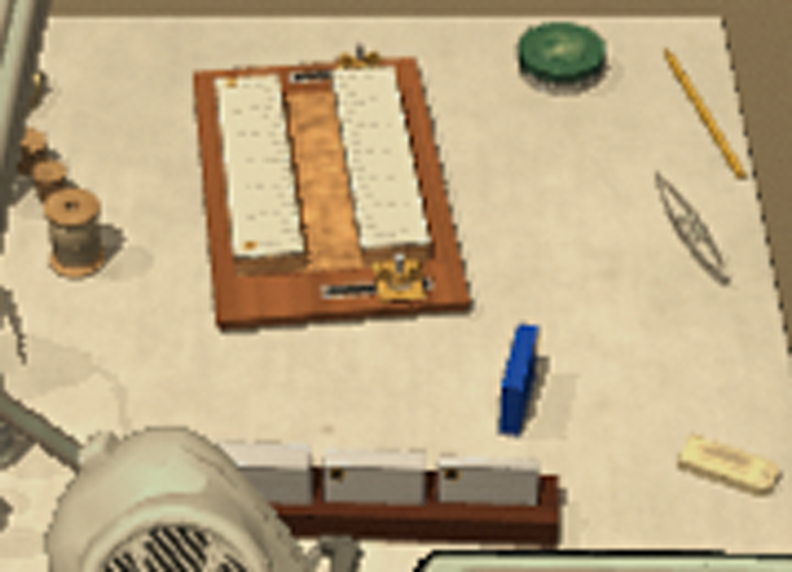

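The middle gauge shows at a(192..293, 308..398) and b(326..424, 453..506). It can't be confused with the blue block, which stands outside the rack at a(508,335). Next, triangulation.

```bash
cat > h.py <<'E'
import numpy as np,cv2
from workcell import readout,snapshot,camera_params
C={n:camera_params(n) for n in("scene","side")}
P={n:c["mtx"]@np.c_[c["R"],c["t"]] for n,c in C.items()}
def tri(a,b):
    a=np.array(a)/5+[220,160];b=np.array(b)/4.4+[225,135]
    X=cv2.triangulatePoints(P["scene"],P["side"],a.astype(float),b.astype(float)).ravel();return X[:3]/X[3]
def onz(uv,z,K,R,c):  # ray from camera centre c, R cam->world
    d=R@np.linalg.inv(K)@[uv[0],uv[1],1.];return c+d*(z-c[2])/d[2]
def fixed(n,uv,z):
    c=C[n];return onz(uv,z,c["mtx"],c["R"].T,-c["R"].T@c["t"])
E
python3 - <<'E'
from h import *
np.set_printoptions(precision=4,suppress=True)
for k,a,b in [("g top hiX",(192,315),(326,471)),("g top loX",(293,345),(424,474)),
("slide +y in",(468,190),(362,248)),("slide +y out",(540,203),(432,240)),("slide -y out",(668,72),(395,67)),("slide -y in",(590,62),(333,72)),
("fix +y in",(405,170),(303,250)),("fix -y in",(545,48),(280,75)),
("board +y hi",(282,213),(218,322)),("board +y lo",(545,268),(470,305)),("board -y lo",(717,88),(415,60)),
("blue top near",(463,322),(502,375)),("blue top far",(555,282),(538,328))]:
    z=.052 if k[0]=='g' else .016 if 'board' in k else .036
    s=fixed("side",np.array(b)/4.4+[225,135],z); q=fixed("scene",np.array(a)/5+[220,160],z)
    print(k,tri(a,b),"side@z",s[:2],"scene@z",q[:2])
E
```

```text
g top hiX [0.5331 0.1435 0.0427] side@z [0.5331 0.1544] scene@z [0.5235 0.1524]
g top loX [0.4743 0.1423 0.0413] side@z [0.4755 0.157 ] scene@z [0.4653 0.1489]
slide +y in [ 0.513  -0.0785  0.0256] side@z [ 0.5129 -0.066 ] scene@z [ 0.5018 -0.0615]
slide +y out [ 0.466  -0.0808  0.0299] side@z [ 0.4661 -0.0742] scene@z [ 0.4596 -0.0693]
slide -y out [ 0.4893 -0.2766  0.0325] side@z [ 0.4895 -0.2709] scene@z [ 0.4859 -0.2709]
slide -y in [ 0.5355 -0.2613  0.0368] side@z [ 0.5351 -0.2647] scene@z [ 0.5354 -0.2585]
fix +y in [ 0.5524 -0.072   0.03  ] side@z [ 0.5522 -0.064 ] scene@z [ 0.5459 -0.0638]
fix -y in [ 0.5738 -0.2656  0.0336] side@z [ 0.5738 -0.2609] scene@z [ 0.5715 -0.2631]
board +y hi [ 0.608  -0.0269  0.0061] side@z [ 0.6072 -0.0149] scene@z [ 0.5967 -0.0139]
board +y lo [ 0.4404 -0.0393  0.0116] side@z [ 0.4414 -0.0313] scene@z [ 0.4374 -0.0379]
board -y lo [ 0.4736 -0.3168  0.0101] side@z [ 0.4741 -0.3075] scene@z [ 0.4682 -0.3067]
blue top near [0.4254 0.0595 0.0362] side@z [0.4247 0.0564] scene@z [0.4245 0.0642]
blue top far [0.4    0.0185 0.0428] side@z [0.3998 0.013 ] scene@z [0.4068 0.0042]
```

```bash
python3 - <<'E'
from h import *
T=lambda a,b:tri((np.array(a)-[220,160])*5,(np.array(b)-[225,135])*4.4)
print("dryer",T((40,130),(268,265)),"shelf",T((330,25),(258,3)), "tin?",T((397,183),(353,147)))
E
```

```text
dryer [0.57244699 0.53782755 0.38728154] shelf [ 0.65552796 -0.40130593  0.46110704] tin? [ 0.36052108 -0.32085381  0.01527681]
```

Emit:
step_arm(
  deltas=[
    [[0, 0, 0], [0, 0, 0.115], 1],
    [[0, 0, 0], [0, 0, 0.115], 1],
    [[0, 0, 0], [0, 0, 0.116], 1],
    [[21, -25, -1], [0, 0, 0], 1],
    [[21, -25, -1], [0, 0, 0], 1],
    [[21, -25, -1], [0, 0, 0], 1],
    [[21, -25, -1], [0, 0, 0], 1],
    [[21, -25, -1], [0, 0, 0], 1],
    [[21, -25, -1], [0, 0, 0], 1],
    [[21, -25, -1], [0, 0, 0], 1],
    [[21, -25, -1], [0, 0, 0], 1],
    [[21, -25, -1], [0, 0, 0], 1],
  ],
)

```text
time_s: 1.1
tcp_pos: [0.393, -0.3379, 0.2401]
orientation: [-0.0, 1.0, -0.0, -0.0]
ft_force: [0.6, -0.6, -1.3]
finger_gap: 0.0858
grip_force: 0.0
```

Emit:
step_arm(
  deltas=[
    [[15, -25, 0], [0, 0, 0], 1],
    [[15, -25, 0], [0, 0, 0], 1],
    [[15, -25, 0], [0, 0, 0], 1],
    [[15, -25, 0], [0, 0, 0], 1],
    [[15, -25, 0], [0, 0, 0], 1],
    [[15, -25, 0], [0, 0, 0], 1],
    [[15, -25, 0], [0, 0, 0], 1],
    [[0, 0, 0], [0, 0, 0], 1],
    [[0, 0, 0], [0, 0, 0], 1],
  ],
)

```text
time_s: 1.85
tcp_pos: [0.4976, -0.1632, 0.2399]
orientation: [-0.0, 1.0, 0.001, -0.0]
ft_force: [0.3, 0.6, -1.0]
finger_gap: 0.0851
grip_force: 0.0
```

```bash
cat >> h.py <<'E'
from scipy.spatial.transform import Rotation as Ro
W=camera_params("wrist")
def wcam(pos,q):
    Rt=Ro.from_quat(q,scalar_first=True).as_matrix();T=W["T_tool_cam"]
    return Rt@T[:3,:3],np.array(pos)+Rt@T[:3,3]
def wz(uv,z,pos,q):
    R,c=wcam(pos,q);return onz(uv,z,W["mtx"],R,c)
def wtri(o):  # list of (uv,pos,q): least-squares ray intersection
    A=0;b=0
    for uv,p,q in o:
        R,c=wcam(p,q);d=R@np.linalg.inv(W["mtx"])@[uv[0],uv[1],1.];d/=np.linalg.norm(d)
        M=np.eye(3)-np.outer(d,d);A=A+M;b=b+M@c
    return np.linalg.solve(A,b)
def wshot(name):
    s=readout.read_state();im=snapshot("wrist")[...,::-1];cv2.imwrite(f"pics/{name}.png",im)
    np.savez(f"pics/{name}.npz",p=s["tcp_pos"],q=s["orientation"]);print(s["tcp_pos"],s["orientation"]);return im
E
python3 -c "
from h import *
wshot('w1')"
```

```text
[ 0.49763726 -0.16322363  0.2399479 ] [-1.67280014e-04  9.99998928e-01  1.39969041e-03 -3.95194428e-04]
```

View pics/w1.png

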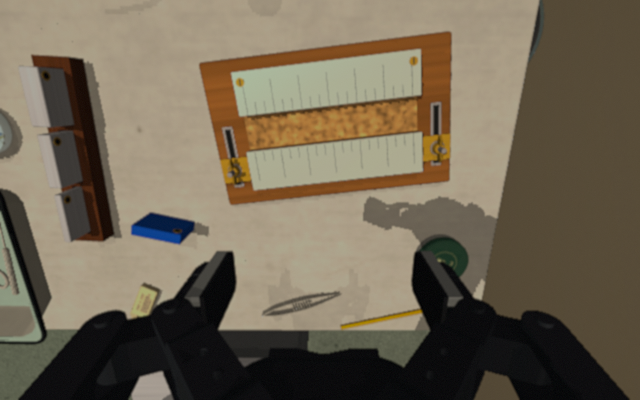

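The wrist view shows the board corners at (201,63), (450,33), (449,180) and (231,203). The groove runs between (246,116)-(418,98) and (247,151)-(422,132). In the rack, the middle gauge is at (62,158), between thick (48,97) and thin (73,210). The blue one lies outside at (163,228).

```bash
python3 - <<'E'
from h import *
np.set_printoptions(precision=4,suppress=True)
d=np.load("pics/w1.npz");p,q=d["p"],d["q"]
for k,uv,z in [("b",(201,63),.016),("b",(450,33),.016),("b",(449,180),.016),("b",(231,203),.016),("fixin+y",(246,116),.036),("fixin-y",(418,98),.036),("slin+y",(247,151),.036),("slin-y",(422,132),.036),("slout+y",(255,190),.036),("slout-y",(424,171),.036),("rack hi",(33,56),.022),("rack hi",(83,58),.022),("rack lo",(111,238),.022),("mid top",(38,135),.052),("mid top",(53,187),.052),("tin",(445,255),.024)]:
    print(k,wz(uv,z,p,q)[:2])
E
```

```text
b [ 0.6089 -0.0285]
b [ 0.6394 -0.3002]
b [ 0.4753 -0.3204]
b [ 0.4444 -0.0467]
fixin+y [ 0.5533 -0.0789]
fixin-y [ 0.5727 -0.2664]
slin+y [ 0.5146 -0.0771]
slin-y [ 0.5364 -0.2744]
slout+y [ 0.468  -0.0831]
slout-y [ 0.4916 -0.2813]
rack hi [0.6149 0.1501]
rack hi [0.613  0.0965]
rack lo [0.3978 0.1118]
mid top [0.5341 0.1412]
mid top [0.476  0.1409]
tin [ 0.375 -0.325]
```

Emit:
step_arm(
  deltas=[
    [[0, -30, 0], [0, 0, 0], 1],
    [[0, -30, 0], [0, 0, 0], 1],
    [[0, -30, 0], [0, 0, 0], 1],
    [[0, -30, 0], [0, 0, 0], 1],
    [[0, -30, 0], [0, 0, 0], 1],
    [[0, -30, 0], [0, 0, 0], 1],
    [[0, -30, 0], [0, 0, 0], 1],
    [[0, -30, 0], [0, 0, 0], 1],
    [[0, -30, 0], [0, 0, 0], 1],
    [[0, -30, 0], [0, 0, 0], 1],
    [[0, 0, 0], [0, 0, 0], 1],
    [[0, 0, 0], [0, 0, 0], 1],
  ],
)

```text
time_s: 2.9
tcp_pos: [0.4973, 0.1354, 0.2401]
orientation: [0.0, 1.0, 0.001, -0.0]
ft_force: [0.2, -0.5, 0.1]
finger_gap: 0.0856
grip_force: 0.0
```

```bash
python3 -c "
from h import *
wshot('w2')"
```

```text
[0.49734679 0.13538096 0.24011825] [ 2.39987438e-04  9.99999756e-01  6.13340052e-04 -2.32896478e-04]
```

View pics/w2.png

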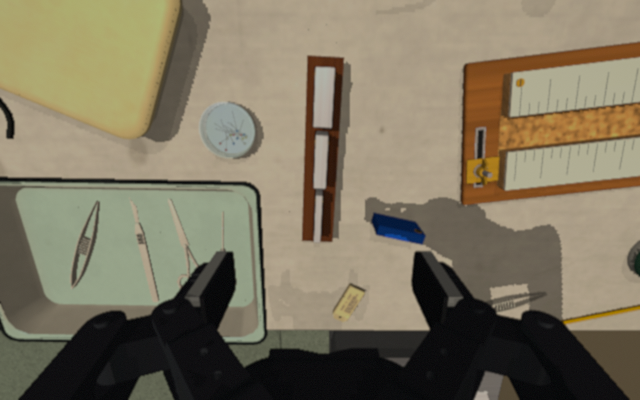

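The wrist view above the rack shows the middle gauge's top at (314..327, 135..188), the thick gauge at (324,97), and the thin one at (318,215). The tray lies left of the rack and the blue block is at (397,228). Now a close crop of both views.

```bash
python3 - <<'E'
import cv2,numpy as np
a=cv2.imread("pics/w1.png")[110:210,15:95];b=cv2.imread("pics/w2.png")[110:210,285:365]
f=lambda x:cv2.resize(x,(400,500),interpolation=cv2.INTER_CUBIC)
cv2.imwrite("pics/c.png",np.hstack([f(a),f(b)]))
E
```

```text
(no output)
```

View pics/c.png

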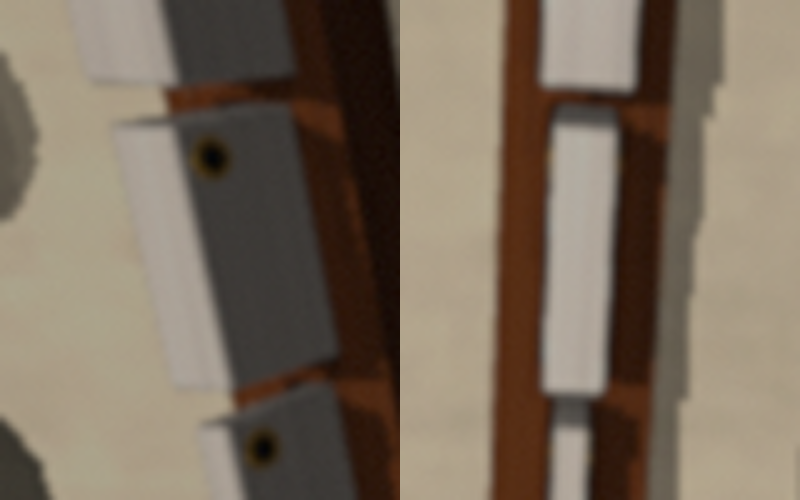

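The crop shows the middle gauge's top face in both views; its thickness lies between the thick gauge above and the thin one below. The corners are w1 (118,125)…(232,388) and w2 (152,125)…(205,393), in crop pixels.

```bash
python3 - <<'E'
from h import *
np.set_printoptions(precision=4,suppress=True)
d1=np.load("pics/w1.npz");d2=np.load("pics/w2.npz")
A=[(118,125),(175,122),(234,388),(172,388)];B=[(152,125),(217,125),(205,393),(141,393)]
X=[]
for a,b in zip(A,B):
    a=np.array(a)/5+[15,110];b=np.array(b)/5+[285,110]
    x=wtri([(a,d1["p"],d1["q"]),(b,d2["p"],d2["q"])]);X.append(x);print(x,wz(b,.052,d2["p"],d2["q"]))
X=np.array(X);print(X.mean(0)); v=(X[0]+X[1]-X[2]-X[3]);print("yaw",np.arctan2(v[1],v[0]))
# board from both views: corners
for k,a,b in [("board+y hi",(201,63),(463,64)),("board+y lo",(231,203),(464,205)),("fix in +y",(246,116),(500,119)),("slin +y",(247,151),(502,153))]:
    print(k,wtri([(a,d1["p"],d1["q"]),(b,d2["p"],d2["q"])]))
E
```

```text
[0.534  0.1429 0.0494] [0.5346 0.1428 0.052 ]
[0.5346 0.1289 0.0512] [0.5346 0.1289 0.052 ]
[0.4749 0.1313 0.0519] [0.4746 0.1313 0.052 ]
[0.4748 0.1458 0.0514] [0.4746 0.1458 0.052 ]
[0.5046 0.1372 0.051 ]
yaw -0.04415227288245816
board+y hi [ 0.6094 -0.0248  0.006 ]
board+y lo [ 0.4424 -0.046   0.0144]
fix in +y [ 0.5502 -0.0734  0.0139]
slin +y [ 0.512  -0.0749  0.0276]
```

Emit:
step_arm(
  deltas=[
    [[7.3, -1.8, 0], [0, 0, 0.044], 0],
    [[0, 0, 30], [0, 0, 0], 0],
    [[0, 0, 30], [0, 0, 0], 0],
    [[0, 0, 30], [0, 0, 0], 0],
    [[0, 0, 30], [0, 0, 0], 0],
    [[0, 0, 20], [0, 0, 0], 0],
    [[0, 0, 0], [0, 0, 0], 0],
    [[0, 0, 0], [0, 0, 0], 0],
    [[0, 0, 0], [0, 0, 0], 0],
  ],
)

```text
time_s: 3.7
tcp_pos: [0.5059, 0.1363, 0.1014]
orientation: [-0.0, 1.0, -0.023, 0.001]
ft_force: [0.2, -0.2, 1.3]
finger_gap: 0.0425
grip_force: 0.0
```

```bash
python3 -c "
from h import *
wshot('w3')"
```

```text
[0.50585162 0.13629744 0.10140061] [-4.18007308e-05  9.99739711e-01 -2.28042475e-02  6.88809505e-04]
```

View pics/w3.png

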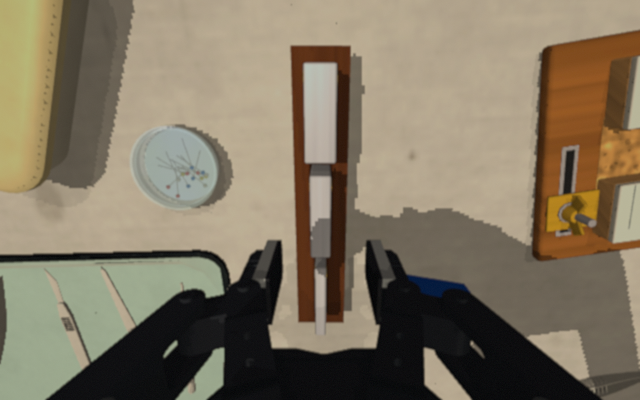

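The fingers straddle the middle gauge: its top is at (320,210) and the pads are at 282 and 366. Going down to grip.

Emit:
step_arm(
  deltas=[
    [[-1, -0.9, 24], [0, 0, 0], 0],
    [[0, 0, 24], [0, 0, 0], 0],
    [[0, 0, 23], [0, 0, 0], 0],
    [[0, 0, 0], [0, 0, 0], 0],
    [[0, 0, 0], [0, 0, 0], -1],
    [[0, 0, 0], [0, 0, 0], -1],
    [[0, 0, 0], [0, 0, 0], -1],
    [[0, 0, 0], [0, 0, 0], -1],
    [[0, 0, 0], [0, 0, 0], -1],
    [[0, 0, 0], [0, 0, 0], -1],
    [[0, 0, 0], [0, 0, 0], -1],
  ],
)

```text
time_s: 4.67
tcp_pos: [0.5056, 0.1385, 0.0313]
orientation: [-0.0, 1.0, -0.022, 0.002]
ft_force: [0.1, -0.2, 8.2]
finger_gap: 0.0127
grip_force: 59.7
```

Emit:
step_arm(
  deltas=[
    [[0, 0, -15], [0, 0, 0], -1],
    [[0, 0, -25], [0, 0, 0], -1],
    [[0, 0, -30], [0, 0, 0], -1],
    [[0, 0, -30], [0, 0, 0], -1],
    [[0, 0, 0], [0, 0, -0.12], -1],
    [[0, 0, 0], [0, 0, -0.12], -1],
    [[0, 0, 0], [0, 0, -0.12], -1],
    [[0, 0, 0], [0, 0, -0.12], -1],
    [[0, 0, 0], [0, 0, -0.12], -1],
    [[0, 0, 0], [0, 0, -0.12], -1],
    [[0, 0, 0], [0, 0, -0.12], -1],
    [[0, 0, 0], [0, 0, -0.12], -1],
  ],
)

```text
time_s: 5.67
tcp_pos: [0.5041, 0.1383, 0.1303]
orientation: [0.0, 0.896, 0.445, 0.001]
ft_force: [-0.8, -1.1, -0.4]
finger_gap: 0.0129
grip_force: 59.1
```

Emit:
step_arm(
  deltas=[
    [[0, 0, 0], [0, 0, -0.12], -1],
    [[0, 0, 0], [0, 0, -0.12], -1],
    [[0, 0, 0], [0, 0, -0.12], -1],
    [[0, 0, 0], [0, 0, -0.12], -1],
    [[0, 0, 0], [0, 0, -0.12], -1],
    [[0, 0, 0], [0, 0, -0.12], -1],
    [[0, 0, 0], [0, 0, -0.048], -1],
    [[0, 0, 0], [0, 0, 0], -1],
    [[0, 0, 0], [0, 0, 0], -1],
  ],
)

```text
time_s: 6.42
tcp_pos: [0.504, 0.1383, 0.1301]
orientation: [0.0, 0.667, 0.745, 0.0]
ft_force: [0.7, -0.6, -0.2]
finger_gap: 0.013
grip_force: 59.0
```

```bash
cat >> h.py <<'E'
def go(x,y,z,yaw):
    s=readout.read_state();R=Ro.from_quat(s["orientation"],scalar_first=True)
    d=np.array([x,y,z])-s["tcp_pos"];yw=np.arctan2(*R.as_matrix()[[1,0],0])
    print("tcp",s["tcp_pos"].round(4),"yaw",yw.round(4),"tilt z",R.as_matrix()[:,2].round(4),"shift mm",(R.inv().apply(d)*1000).round(1),"turn z",round(yw-yaw,4),"ft",s["ft_force"].round(2),"gap",round(s["finger_gap"],4))
E
python3 -c "
from h import *
go(.545,-.174,.1313,1.683)"
```

```text
tcp [0.504  0.1383 0.1301] yaw 1.682 tilt z [ 1.1e-03  2.0e-04 -1.0e+00] shift mm [-314.9    6.1   -1.3] turn z -0.001 ft [ 0.71 -0.61 -0.15] gap 0.013
```

Emit:
step_arm(
  deltas=[
    [[-28.6, 0.5, 0], [0, 0, 0], -1],
    [[-28.6, 0.5, 0], [0, 0, 0], -1],
    [[-28.6, 0.5, 0], [0, 0, 0], -1],
    [[-28.6, 0.5, 0], [0, 0, 0], -1],
    [[-28.6, 0.5, 0], [0, 0, 0], -1],
    [[-28.6, 0.5, 0], [0, 0, 0], -1],
    [[-28.6, 0.6, 0], [0, 0, 0], -1],
    [[-28.6, 0.6, 0], [0, 0, 0], -1],
    [[-28.6, 0.6, 0], [0, 0, 0], -1],
    [[-28.6, 0.6, 0], [0, 0, 0], -1],
    [[-28.6, 0.6, 0], [0, 0, 0], -1],
    [[0, 0, 0], [0, 0, 0], -1],
  ],
)

```text
time_s: 7.42
tcp_pos: [0.5472, -0.1791, 0.1301]
orientation: [0.002, 0.668, 0.744, -0.0]
ft_force: [0.3, -0.5, -0.3]
finger_gap: 0.0128
grip_force: 59.0
```

Emit:
step_arm(
  deltas=[
    [[0, 0, 17], [0, 0, 0], -1],
    [[0, 0, 17], [0, 0, 0], -1],
    [[0, 0, 17], [0, 0, 0], -1],
    [[0, 0, 0], [0, 0, 0], -1],
    [[0, 0, 0], [0, 0, 0], -1],
  ],
)

```text
time_s: 7.83
tcp_pos: [0.5445, -0.1731, 0.0779]
orientation: [-0.001, 0.666, 0.746, -0.0]
ft_force: [-0.1, -1.0, 0.5]
finger_gap: 0.0128
grip_force: 59.0
```

```bash
python3 -c "
from h import *
go(.545,-.174,.0393,1.683)
im=wshot('w4'); cv2.imwrite('pics/s4.png',snapshot('side')[...,::-1])
a=cv2.resize(im[100:400,120:520],(800,600)); cv2.imwrite('pics/w4c.png',a)"
```

```text
tcp [ 0.5445 -0.1731  0.0779] yaw 1.6828 tilt z [-0.002   0.0011 -1.    ] shift mm [-1.   0.5 38.6] turn z -0.0002 ft [-0.11 -0.97  0.54] gap 0.0128
[ 0.54448698 -0.17308358  0.07790092] [-1.08822040e-03  6.66422672e-01  7.45573316e-01 -2.61340668e-04]
```

View pics/w4c.png

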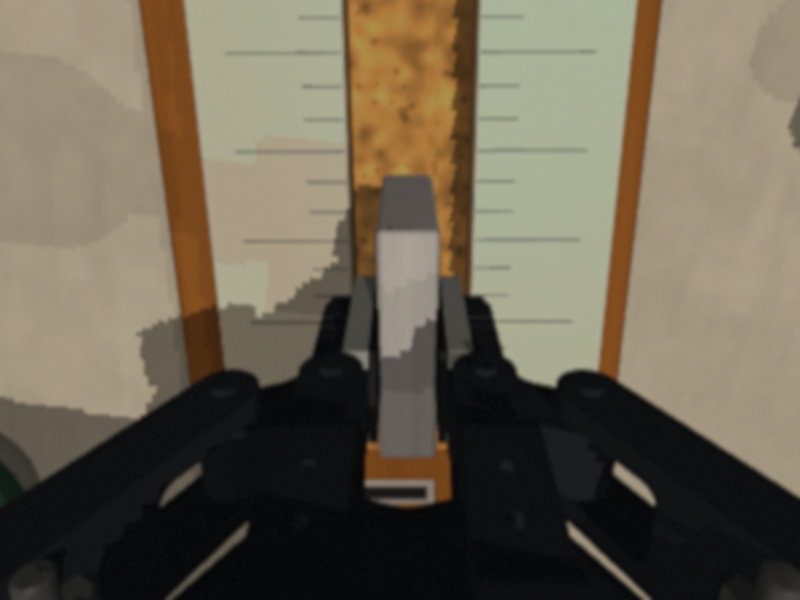

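The gauge hangs aligned and centred over the groove: the gauge is at column 408 and the groove edges are at 352 and 472. Lowering.

Emit:
step_arm(
  deltas=[
    [[-1, 0.5, 15], [0, 0, 0], -1],
    [[0, 0, 12], [0, 0, 0], -1],
    [[0, 0, 6], [0, 0, 0], -1],
    [[0, 0, 3], [0, 0, 0], -1],
    [[0, 0, 0], [0, 0, 0], -1],
    [[0, 0, 0], [0, 0, 0], -1],
  ],
)

```text
time_s: 8.43
tcp_pos: [0.5463, -0.1747, 0.0429]
orientation: [0.0, 0.666, 0.746, 0.0]
ft_force: [0.3, 0.1, -1.5]
finger_gap: 0.0125
grip_force: 59.0
```

Emit:
step_arm(
  deltas=[
    [[0, 0, 1], [0, 0, 0], -1],
    [[0, 0, 1], [0, 0, 0], -1],
    [[0, 0, 0], [0, 0, 0], -1],
  ],
)

```text
time_s: 8.68
tcp_pos: [0.5461, -0.1747, 0.0406]
orientation: [0.0, 0.666, 0.746, 0.0]
ft_force: [-0.1, 0.5, -1.9]
finger_gap: 0.0126
grip_force: 59.0
```

Emit:
step_arm(
  deltas=[
    [[0, 0, 0.7], [0, 0, 0], -1],
    [[0, 0, 0], [0, 0, 0], -1],
  ],
)

```text
time_s: 8.85
tcp_pos: [0.5459, -0.1746, 0.0396]
orientation: [0.0, 0.666, 0.746, 0.0]
ft_force: [-0.4, 0.1, -0.4]
finger_gap: 0.0125
grip_force: 59.0
```

Emit:
step_arm(
  deltas=[
    [[0, 0, 0.6], [0, 0, 0], -1],
    [[0, 0, 0], [0, 0, 0], -1],
  ],
)

```text
time_s: 9.02
tcp_pos: [0.5459, -0.1747, 0.0394]
orientation: [0.0, 0.666, 0.746, 0.0]
ft_force: [-0.7, 0.1, 3.8]
finger_gap: 0.0125
grip_force: 59.7
```

Emit:
step_arm(
  deltas=[
    [[0, 0, 0], [0, 0, 0], -0.3],
    [[0, 0, 0], [0, 0, 0], -0.3],
    [[0, 0, 0], [0, 0, 0], -0.3],
    [[0, 0, 0], [0, 0, 0], -0.3],
    [[0, 0, 0], [0, 0, 0], -0.3],
    [[0, 0, -10], [0, 0, 0], -0.3],
    [[0, 0, -20], [0, 0, 0], -0.3],
    [[0, 0, -25], [0, 0, 0], -0.3],
    [[0, 0, -25], [0, 0, 0], -0.3],
    [[0, 0, 0], [0, 0, 0], -0.3],
    [[0, 0, 0], [0, 0, 0], -0.3],
  ],
)

```text
time_s: 9.93
tcp_pos: [0.5473, -0.1752, 0.1212]
orientation: [0.002, 0.666, 0.746, 0.001]
ft_force: [1.1, 0.2, -0.4]
finger_gap: 0.0299
grip_force: 0.0
```

```bash
python3 -c "
from h import *
go(.44,-.186,.12,.112)
im=wshot('w5')
a=cv2.resize(im[60:360,120:520],(800,600)); cv2.imwrite('pics/w5c.png',a)"
```

```text
tcp [ 0.5473 -0.1752  0.1212] yaw 1.6838 tilt z [ 0.004  -0.0017 -1.    ] shift mm [   1.4 -107.8    0.8] turn z 1.5718 ft [ 1.06  0.18 -0.35] gap 0.0299
[ 0.54729901 -0.17524409  0.12124143] [2.04568026e-03 6.66038080e-01 7.45914626e-01 6.78982690e-04]
```

View pics/w5c.png

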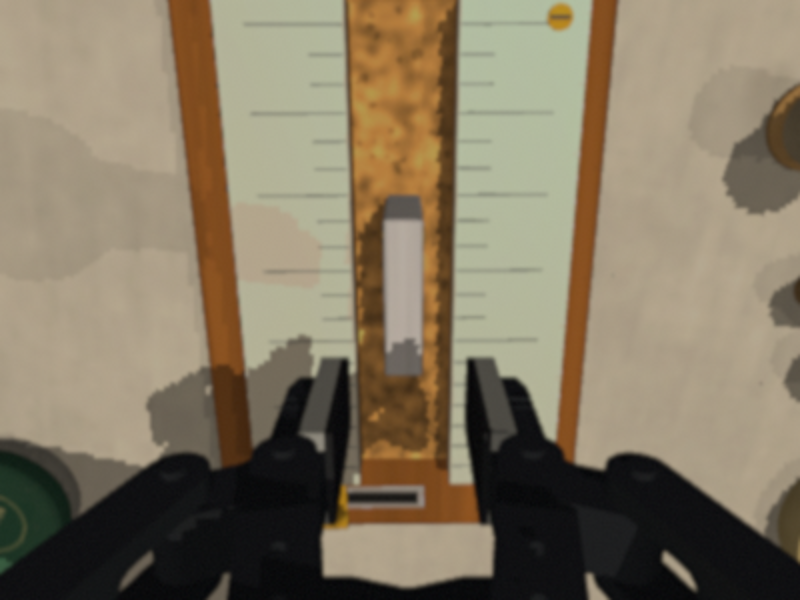

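The gauge stands upright at (403,290), lengthwise in the groove near halfway, clear of both rails. Next: shut the fingers, turn, and go to the outer side.

```bash
python3 - <<'E'
from h import *
d=np.load("pics/w5.npz");f=lambda u,v,z:print(u,v,wz((120+u/2,60+v/2),z,d["p"],d["q"]).round(4))
f(232,270,.036);f(223,140,.036);f(355,270,.036);f(453,270,.036);f(403,218,.06);f(403,375,.06)
E
```

```text
232 270 [ 0.4785 -0.1801  0.036 ]
223 140 [ 0.474 -0.13   0.036]
355 270 [ 0.5265 -0.1747  0.036 ]
453 270 [ 0.5647 -0.1704  0.036 ]
403 218 [ 0.5423 -0.1461  0.06  ]
403 375 [ 0.5489 -0.2056  0.06  ]
```

Emit:
step_arm(
  deltas=[
    [[0, 0, 0], [0, 0, 0.12], -1],
    [[0, 0, 0], [0, 0, 0.12], -1],
    [[0, 0, 0], [0, 0, 0.12], -1],
    [[0, 0, 0], [0, 0, 0.12], -1],
    [[0, 0, 0], [0, 0, 0.12], -1],
    [[0, 0, 0], [0, 0, 0.12], -1],
    [[0, 0, 0], [0, 0, 0.12], -1],
    [[0, 0, 0], [0, 0, 0.12], -1],
    [[0, 0, 0], [0, 0, 0.12], -1],
    [[0, 0, 0], [0, 0, 0.12], -1],
    [[0, 0, 0], [0, 0, 0.12], -1],
    [[0, 0, 0], [0, 0, 0.12], -1],
  ],
)

```text
time_s: 10.98
tcp_pos: [0.5447, -0.1741, 0.1176]
orientation: [-0.001, 0.993, 0.119, -0.001]
ft_force: [0.4, 0.3, 0.3]
finger_gap: -0.0002
grip_force: 0.0
```

Emit:
step_arm(
  deltas=[
    [[0, 0, 0], [0, 0, 0.12], -1],
    [[0, 0, 0], [0, 0, 0.011], -1],
    [[-20, 0, 0], [0, 0, 0], -1],
    [[-25, 0, 0], [0, 0, 0], -1],
    [[-25, 0, 0], [0, 0, 0], -1],
    [[-25, 0, 0], [0, 0, 0], -1],
    [[-8, 0, 0], [0, 0, 0], -1],
    [[0, 0, 0], [0, 0, 0], -1],
    [[0, 0, 0], [0, 0, 0], -1],
  ],
)

```text
time_s: 11.73
tcp_pos: [0.4441, -0.1864, 0.119]
orientation: [-0.0, 0.998, 0.057, 0.0]
ft_force: [1.3, 0.3, -0.5]
finger_gap: -0.0001
grip_force: 0.0
```

```bash
python3 -c "
from h import *
go(.4446,-.1853,.024,.112)"
```

```text
tcp [ 0.4441 -0.1864  0.119 ] yaw 0.1134 tilt z [ 7.e-04  0.e+00 -1.e+00] shift mm [ 0.6 -1.1 95. ] turn z 0.0014 ft [ 1.28  0.29 -0.51] gap -0.0001
```

Emit:
step_arm(
  deltas=[
    [[0, -1, 28], [0, 0, 0], -1],
    [[0, 0, 28], [0, 0, 0], -1],
    [[0, 0, 22], [0, 0, 0], -1],
    [[0, 0, 13], [0, 0, 0], -1],
    [[0, 0, 4], [0, 0, 0], -1],
    [[0, 0, 0], [0, 0, 0], -1],
    [[0, 0, 0], [0, 0, 0], -1],
  ],
)

```text
time_s: 12.32
tcp_pos: [0.4447, -0.1855, 0.0242]
orientation: [0.0, 0.998, 0.057, 0.0]
ft_force: [0.2, 0.3, -1.1]
finger_gap: 0.0002
grip_force: 0.0
```

Emit:
step_arm(
  deltas=[
    [[6, 0, 0], [0, 0, 0], -1],
    [[6, 0, 0], [0, 0, 0], -1],
    [[5, 0, 0], [0, 0, 0], -1],
    [[2, 0, 0], [0, 0, 0], -1],
    [[2, 0, 0], [0, 0, 0], -1],
    [[2, 0, 0], [0, 0, 0], -1],
    [[2, 0, 0], [0, 0, 0], -1],
    [[2, 0, 0], [0, 0, 0], -1],
    [[0, 0, 0], [0, 0, 0], -1],
  ],
)

```text
time_s: 13.07
tcp_pos: [0.4703, -0.1821, 0.024]
orientation: [-0.0, 0.998, 0.056, -0.0]
ft_force: [-0.5, 0.1, -0.3]
finger_gap: 0.0001
grip_force: 0.0
```

```bash
python3 -c "
from h import *
go(.4446,-.1853,.024,.112)"
```

```text
tcp [ 0.4703 -0.1821  0.024 ] yaw 0.1128 tilt z [-2.e-04  2.e-04 -1.e+00] shift mm [-25.9   0.3  -0. ] turn z 0.0008 ft [-0.48  0.13 -0.33] gap 0.0001
```

Emit:
step_arm(
  deltas=[
    [[1.5, 0, 0], [0, 0, 0], -1],
    [[1.5, 0, 0], [0, 0, 0], -1],
    [[1.5, 0, 0], [0, 0, 0], -1],
    [[1.5, 0, 0], [0, 0, 0], -1],
    [[1.5, 0, 0], [0, 0, 0], -1],
    [[1.5, 0, 0], [0, 0, 0], -1],
    [[0, 0, 0], [0, 0, 0], -1],
  ],
)

```text
time_s: 13.65
tcp_pos: [0.4794, -0.181, 0.0239]
orientation: [-0.0, 0.998, 0.056, 0.0]
ft_force: [-1.2, 1.0, -0.8]
finger_gap: 0.0002
grip_force: 0.3
```

Emit:
step_arm(
  deltas=[
    [[1.5, 0, 0], [0, 0, 0], -1],
    [[1.5, 0, 0], [0, 0, 0], -1],
    [[1.5, 0, 0], [0, 0, 0], -1],
    [[1, 0, 0], [0, 0, 0], -1],
    [[0, 0, 0], [0, 0, 0], -1],
  ],
)

```text
time_s: 14.07
tcp_pos: [0.4848, -0.1804, 0.0239]
orientation: [-0.0, 0.998, 0.056, 0.0]
ft_force: [-1.4, 0.2, -0.5]
finger_gap: -0.0001
grip_force: 0.6
```

Emit:
step_arm(
  deltas=[
    [[1, 0, 0], [0, 0, 0], -1],
    [[1, 0, 0], [0, 0, 0], -1],
    [[1, 0, 0], [0, 0, 0], -1],
    [[1, 0, 0], [0, 0, 0], -1],
    [[1, 0, 0], [0, 0, 0], -1],
    [[0, 0, 0], [0, 0, 0], -1],
  ],
)

```text
time_s: 14.57
tcp_pos: [0.4899, -0.1799, 0.024]
orientation: [-0.0, 0.998, 0.056, 0.0]
ft_force: [-2.4, 1.4, 0.8]
finger_gap: -0.0
grip_force: 0.7
```

Emit:
step_arm(
  deltas=[
    [[0.5, 0, 0], [0, 0, 0], -1],
    [[0.5, 0, 0], [0, 0, 0], -1],
    [[0.5, 0, 0], [0, 0, 0], -1],
    [[0.5, 0, 0], [0, 0, 0], -1],
    [[0, 0, 0], [0, 0, 0], -1],
  ],
)

```text
time_s: 14.98
tcp_pos: [0.4917, -0.1797, 0.024]
orientation: [-0.0, 0.998, 0.056, 0.0]
ft_force: [-1.5, 1.2, -0.1]
finger_gap: -0.0002
grip_force: 0.8
```

Emit:
step_arm(
  deltas=[
    [[0.5, 0, 0], [0, 0, 0], -1],
    [[0.5, 0, 0], [0, 0, 0], -1],
    [[0.5, 0, 0], [0, 0, 0], -1],
    [[0, 0, 0], [0, 0, 0], -1],
  ],
)

```text
time_s: 15.32
tcp_pos: [0.4932, -0.1795, 0.024]
orientation: [-0.0, 0.998, 0.056, 0.0]
ft_force: [-2.0, 1.9, -0.4]
finger_gap: -0.0
grip_force: 0.8
```

Emit:
step_arm(
  deltas=[
    [[0.5, 0, 0], [0, 0, 0], -1],
    [[0.5, 0, 0], [0, 0, 0], -1],
    [[0, 0, 0], [0, 0, 0], -1],
  ],
)

```text
time_s: 15.57
tcp_pos: [0.4942, -0.1795, 0.024]
orientation: [-0.0, 0.998, 0.056, 0.0]
ft_force: [-1.7, -0.1, -0.3]
finger_gap: -0.0002
grip_force: 0.8
```

Emit:
step_arm(
  deltas=[
    [[0.5, 0, 0], [0, 0, 0], -1],
    [[0.5, 0, 0], [0, 0, 0], -1],
    [[0, 0, 0], [0, 0, 0], -1],
  ],
)

```text
time_s: 15.82
tcp_pos: [0.4947, -0.1794, 0.024]
orientation: [-0.0, 0.998, 0.056, -0.0]
ft_force: [-4.5, 0.7, 1.0]
finger_gap: -0.0002
grip_force: 1.8
```

Emit:
step_arm(
  deltas=[
    [[0.5, 0, 0], [0, 0, 0], -1],
    [[0.5, 0, 0], [0, 0, 0], -1],
    [[0, 0, 0], [0, 0, 0], -1],
  ],
)

```text
time_s: 16.07
tcp_pos: [0.4948, -0.1793, 0.024]
orientation: [-0.0, 0.998, 0.057, -0.001]
ft_force: [-6.2, -1.3, 2.7]
finger_gap: -0.0003
grip_force: 3.5
```

Emit:
step_arm(
  deltas=[
    [[0.5, 0, 0], [0, 0, 0], -1],
    [[0, 0, 0], [0, 0, 0], -1],
    [[0, 0, 0], [0, 0, 0], -1],
  ],
)

```text
time_s: 16.32
tcp_pos: [0.4948, -0.1793, 0.024]
orientation: [-0.0, 0.998, 0.057, -0.002]
ft_force: [-7.6, -2.8, 3.2]
finger_gap: -0.0001
grip_force: 4.2
```

Emit:
step_arm(
  deltas=[
    [[0.3, 0, 0], [0, 0, 0], -1],
    [[0, 0, 0], [0, 0, 0], -1],
    [[0, 0, 0], [0, 0, 0], -1],
  ],
)

```text
time_s: 16.57
tcp_pos: [0.4948, -0.1793, 0.024]
orientation: [-0.0, 0.998, 0.057, -0.002]
ft_force: [-8.7, -3.3, 5.1]
finger_gap: 0.0001
grip_force: 4.7
```

Emit:
step_arm(
  deltas=[
    [[0.4, 0, 0], [0, 0, 0], -1],
    [[0, 0, 0], [0, 0, 0], -1],
    [[0, 0, 0], [0, 0, 0], -1],
    [[0, 0, 0], [0, 0, 0], -1],
    [[0, 0, 0], [0, 0, 0], -1],
    [[0, 0, 0], [0, 0, 0], -1],
  ],
)

```text
time_s: 17.07
tcp_pos: [0.4948, -0.1793, 0.024]
orientation: [-0.0, 0.998, 0.057, -0.002]
ft_force: [-9.8, -4.0, 5.2]
finger_gap: -0.0001
grip_force: 5.3
```

Emit:
step_arm(
  deltas=[
    [[0, 0, 0], [0, 0, 0], -1],
    [[0, 0, 0], [0, 0, 0], -1],
    [[0, 0, 0], [0, 0, 0], -1],
    [[0, 0, 0], [0, 0, 0], -1],
    [[0, 0, 0], [0, 0, 0], -1],
    [[0, 0, 0], [0, 0, 0], -1],
    [[0, 0, 0], [0, 0, 0], -1],
    [[0, 0, 0], [0, 0, 0], -1],
    [[0, 0, 0], [0, 0, 0], -1],
    [[0, 0, 0], [0, 0, 0], -1],
    [[0, 0, 0], [0, 0, 0], -1],
    [[0, 0, 0], [0, 0, 0], -1],
  ],
)

```text
time_s: 18.07
tcp_pos: [0.4948, -0.1793, 0.0239]
orientation: [-0.0, 0.998, 0.057, -0.002]
ft_force: [-10.4, -3.1, 5.4]
finger_gap: 0.0
grip_force: 5.3
```

Emit:
step_arm(
  deltas=[
    [[0, 0, 0], [0, 0, 0], -1],
    [[0, 0, 0], [0, 0, 0], -1],
    [[0, 0, 0], [0, 0, 0], -1],
    [[0, 0, 0], [0, 0, 0], -1],
    [[0, 0, 0], [0, 0, 0], -1],
    [[0, 0, 0], [0, 0, 0], -1],
    [[0, 0, 0], [0, 0, 0], -1],
    [[0, 0, 0], [0, 0, 0], -1],
    [[0, 0, 0], [0, 0, 0], -1],
    [[0, 0, 0], [0, 0, 0], -1],
    [[0, 0, 0], [0, 0, 0], -1],
    [[0, 0, 0], [0, 0, 0], -1],
  ],
)

```text
time_s: 19.07
tcp_pos: [0.4948, -0.1793, 0.024]
orientation: [-0.0, 0.998, 0.057, -0.002]
ft_force: [-10.0, -3.8, 5.8]
finger_gap: 0.0005
grip_force: 5.3
```

```bash
python3 -c "
from workcell import *
from workcell import r
print(r.job_done())"
```

```text
the job is handed in; nothing more can be done
None
```

The middle gauge is set upright and lengthwise in the groove, let go, and pinched between the rails; I handed the job in at about 19 s with the fingers still pushing a steady 10 N or so. The final pinch is judged from the force readings and where the rail stopped, not from a last picture, and the hand-in gave no verdict.

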